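# Clamp a mould block with the ratchet cap and lay out the polishing sticks

### The job

Set up the mould-repair bench for polishing. Stand the aluminium mould block upright on the bed of the open vice, in the middle of the jaws' width and with its 60 mm length across the gap, then turn the black ratchet cap clockwise until the jaws hold the block squarely and the slip clutch has clicked at least twice (0.5 rad of slip). Pull every polishing stick out of the upright stand and lay it down wholly inside the steel tool tray (they may touch or overlap), leave the other things on the bench where they are, and let go of everything.

Things in the scene. Friction and masses are not known exactly. Their poses are not given: they have to be found in the camera images.
- vice: fixed grey vice; slab 100 (x) x 250 (y -113 to +137) x 25 mm high, origin centre of underside. Jaws 64 mm wide along x, tops at z 60, close along y: fixed jaw's face at y -36 (back at -66), moving jaw (22 thick) face at y = 40 - 3.2 x joint vice_screw (rad), gap 76 mm at 0. The block stands on the slab (z 25) between them. Gear housing: y 89 to 134, top z 70, carries the upright cap
- vice_screw (a joint): angle of the screw collar (aluminium, red mark) under the cap, rad, growing clockwise seen from above, which closes the jaws; starts between 0 and 1.5, 3.2 mm of jaw travel per rad; the block is clamped at about 5.0 rad. Self-locking, friction 0.04 N m
- vice_cap (a joint): slip of the black cap relative to the screw collar, rad, growing clockwise: 0 while cap and screw turn as one. When the jaws have met the block the clutch slips (at 0.15 N m) and this grows; every 0.25 rad of slip is one click
- cap_grip (a point): middle of the round, black, knurled ratchet cap with a white line on top, 36 mm diameter, 34 mm high, upright axis; this point is on its axis, 17 mm below its top, 97 mm above the underside of the vice. Any finger direction grips it; it turns without rising or sinking
- block_mid (a point): centre of the aluminium mould block (0.42 kg), 50 (its x) x 60 (its y) x 55 mm high (its z, up); dark rectangular cavity on top, two dark holes in each of the two x faces. Starts upright on the table
- stand: fixed blue stand, 64 (x) x 200 (y) x 75 mm high, origin centre of the underside; four square wells of 23 mm, 70 mm deep, in a row along its y at -67.5, -22.5, +22.5, +67.5 mm; 2 to 4 of them hold a polishing stick
- tray: fixed open steel tool tray with black rubber liner, 240 (x) x 180 (y) mm outside, walls 5 mm thick and 25 mm high, inner floor 6 mm above the table, origin centre of the underside
- stick1_mid (a point): polishing stick, red handle, 60 g, 150 mm long; None if absent. Point at its middle, z along it to the handle's end. Square 16 mm handle (faces square to x, y) from 15 mm below to 75 mm above this point, white stone 12 x 9 mm on the other 60 mm. Starts upright, stone down, in a well of the stand, handle 80 mm out, nearly aligned with the stand's axes
- stick1_tip (a point): centre of the stone's end of stick 1
- stick1_butt (a point): centre of the handle's end of stick 1
- stick2_mid (a point): polishing stick, yellow handle, 60 g, 150 mm long; None if absent. Point at its middle, z along it to the handle's end. Square 16 mm handle (faces square to x, y) from 15 mm below to 75 mm above this point, white stone 12 x 9 mm on the other 60 mm. Starts upright, stone down, in a well of the stand, handle 80 mm out, nearly aligned with the stand's axes
- stick2_tip (a point): centre of the stone's end of stick 2
- stick2_butt (a point): centre of the handle's end of stick 2
- stick3_mid (a point): polishing stick, green handle, 60 g, 150 mm long; None if absent. Point at its middle, z along it to the handle's end. Square 16 mm handle (faces square to x, y) from 15 mm below to 75 mm above this point, white stone 12 x 9 mm on the other 60 mm. Starts upright, stone down, in a well of the stand, handle 80 mm out, nearly aligned with the stand's axes
- stick3_tip (a point): centre of the stone's end of stick 3
- stick3_butt (a point): centre of the handle's end of stick 3
- stick4_mid (a point): polishing stick, orange handle, 60 g, 150 mm long; None if absent. Point at its middle, z along it to the handle's end. Square 16 mm handle (faces square to x, y) from 15 mm below to 75 mm above this point, white stone 12 x 9 mm on the other 60 mm. Starts upright, stone down, in a well of the stand, handle 80 mm out, nearly aligned with the stand's axes
- stick4_tip (a point): centre of the stone's end of stick 4
- stick4_butt (a point): centre of the handle's end of stick 4
- jar: bystander to leave alone: small screw-lid jar, 60 dia x 70 high (mm), origin centre of the underside
- oil: bystander to leave alone: amber oil bottle, 52 dia x 130 high (mm), origin centre of the underside
- gauge_block: bystander to leave alone: steel parallel block, 60 x 90 x 40 high (mm), origin centre of the underside
- loupe: bystander to leave alone: black eye loupe, 44 dia x 30 high (mm), origin centre of the underside
- putty_tin: bystander to leave alone: brass tin, 48 dia x 28 high (mm), origin centre of the underside
There are look-alikes about, which are no part of the job. What is shaped like the part that bears stick1_mid but blue, purple or turquoise is not meant.

How it is judged:
By the outcome, as a careful person would: the job done as asked, in the order asked, and still so for the second after the job is handed in, with the robot touching nothing.
Of stick1, stick2, stick3, stick4 only 2 to 4 are there at a start; the rules pass over those that are not, and their reading is None.
At some moment in a run one of block, stick1, stick2, stick3, stick4 may be knocked a few centimetres aside while the robot is not near it.
Once in a run the grip may slacken for a moment while it holds something.
It also fails if it takes over 210 s, if anything falls off the work surface, if the arm or the gripper's body presses on something with over 40 N, if the wrist force passes 120 N, or if a joint passes its speed limit or range.

### The arm

A 7-joint arm with a two-finger parallel gripper is mounted at the origin on the work surface. World frame = base frame: x ahead of the robot, y to its left, z up, the work surface at z = 0. Lengths are in m, angles in degrees, forces in N, time in s.
With the tool pointing down it reaches from about 0.4 to 0.85 m from the base axis. Payload 4.5 kg.
Tool frame: the origin (TCP) lies midway between the tips of the shut fingers; the grasp point (between the pads) lies 19 mm behind it; x points along the fingers, z is the direction in which the jaws open and shut, and the axes are right-handed (so a half turn about x gives the same grasp; the last joint's range is limited). The gripper opens to 85 mm and grips with 20 to 120 N. Pads are 22 mm wide; open, the fingers measure 114 mm over their backs; the gripper's body (76 mm by 85 mm) begins 54 mm behind the grasp point. The pads swing forward as they close: fully open they stand 13 mm farther back than shut.
Start: joints at [70.29, 39.483, -11.15, 89.685, 9.013, 51.709, -12.324], TCP at [0.231, -0.581, 0.231] pointing down, gripper open.
Joint ranges: [-172.22, 172.22], [-26.19, 119.32], [-84.43, 86.54], [7.71, 146.69], [-57.33, 237.33], [2.42, 119.75], [-152.13, 152.13]. Speed limits (degrees/s): [147.25, 147.25, 180, 180, 180, 180, 180].

### API

Orientations are given as a 3x3 rotation matrix whose columns are the frame's x, y, z axes.
In Python, from workcell import * gives the robot as it stands. The module is installed in compiled form; this text tells all that it offers. Calls block until the motion is done:
- reach(position, orientation): joint-space move of the TCP to a pose.
- movel(position, ori=None, v=0.15, threshold=None): straight line of the TCP; ori=None keeps the orientation; v is the mean speed in m/s. With threshold (N) it stops when the force on the tool has changed by that much, and returns True; else False.
- move_j(angles): joint-space move.
- grip(opening, strength=None): opening from 0.0 (shut) to 1.0 (fully open); strength is the grip in N (None keeps the last); returns when the fingers have stopped.
- pause(seconds).
- ik(position, orientation): joint angles nearest the present ones, or None.
- observe(): the state.
- snapshot(name): name is "side" or "top"; returns a dict with "color" (400x640x3 uint8, red, green, blue), "fx", "fy", "cx", "cy" (pixels), "rvec" (rotation vector, rad) and "tvec" (3), from world to camera coordinates, as OpenCV has them. Camera axes: x right, y down, z forward; pixel columns grow to the right and rows downward; lengths in m; the calibration is good to about 2 mm. A picture is of the moment at which its call begins. There is no depth.
A pose or a line that the arm cannot do raises Unreachable and nothing moves.
- job_done(): hands the job in, once; it reports no verdict.
Trained networks look in the newest picture that a camera, given by its name, has taken for a name from the list of things; names that differ only in an ending like _2 or _b are one class to them, and where a whole thing is asked for, a point or a joint stands for the part that bears it (a point fixed in the world has none). Each returns a list of dicts, best first, with "confidence" (0 to 1); they miss things now and then, are a little off and sometimes report something else, mostly with a low value. They report only what shows in the picture. A call takes as long as a camera call. They do not tell look-alikes from the thing itself.
- look_for(camera, thing): "point" ([column, row] in pixels, amid what is visible of it).
- outline_of(camera, thing): "region" (400x640 bool, what is visible of it) and "point" ([column, row] in pixels, amid what is visible of it).
- landmark_of(camera, thing): "point" ([column, row] in pixels: a listed point, or the origin of a listed thing).
The state is a dict: "time_s": time; "joints": joint angles; "dq": joint speeds; "joint_torque": joint torques, N m; "ee_pos": TCP position; "tcp_rot": TCP orientation; "ft_force": force on the tool from outside, world axes, zero at the start; "wrist_torque": the same for the moment, N m; "opening": opening from 0.0 (shut) to 1.0 (fully open).
Only numpy, scipy, OpenCV 4.12 (cv2) and the standard library are available. Lean on these libraries where they do the work, as an engineer would, in place of code of your own. Each camera call takes 0.05 s, during which the arm holds its last target.

## Working session

There is one attempt and no reset: what is moved stays moved. The work goes in short steps, each a Python script; the robot and the scene stay as the last script left them, time stands still between calls to the robot, and variables do not carry over. Pictures are saved under pics/ and viewed, and the job is handed in when it is done.

```bash
mkdir -p pics; ls; cat > h.py <<'E'
from workcell import *
import numpy as np, cv2
def snap(n,name=None):
    s=snapshot(n)
    if name: cv2.imwrite(f'pics/{name}.png',s['color'][:,:,::-1])
    return s
E
python3 - <<'E'
from h import *
for c in('side','top'):
    s=snap(c,c+'0'); R=cv2.Rodrigues(np.array(s['rvec'],float))[0]
    print(c,s['fx'],s['cx'],s['cy'],-R.T@np.array(s['tvec']).ravel(),R.round(3).tolist())
o=observe();print(o['time_s'],o['ee_pos'],o['tcp_rot'],o['opening'],o['ft_force'])
E
```

```text
pics
side 383.38438066740923 323.1839853189485 202.97036735854056 [0.43003607 1.02104586 0.80382192] [[-0.988, -0.155, 0.022], [-0.105, 0.551, -0.828], [0.116, -0.82, -0.561]]
top 509.2455340752351 317.39513494626954 193.84489949978496 [0.30857587 0.01163731 1.40908408] [[0.004, -1.0, -0.019], [-0.98, 0.0, -0.197], [0.197, 0.02, -0.98]]
0.1 [ 0.230268   -0.58039415  0.23056402] [[-7.37768317e-04  9.29452396e-01  3.68941322e-01]
 [ 1.50268850e-03  3.68942036e-01 -9.29451191e-01]
 [-9.99998599e-01 -1.31315761e-04 -1.66887117e-03]] 1.0008988553126703 [-0.25820567  0.4018549  -0.93628464]
```

View pics/side0.png

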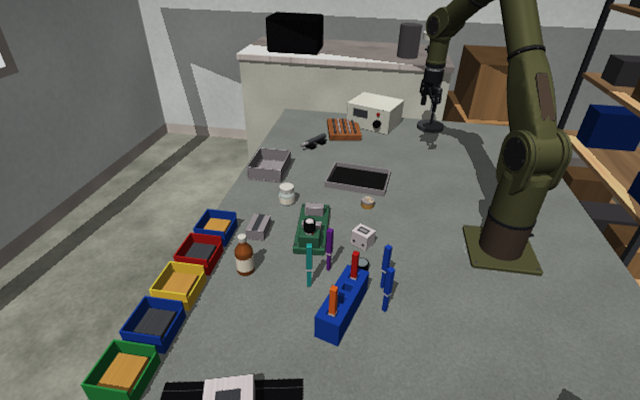

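View pics/top0.png

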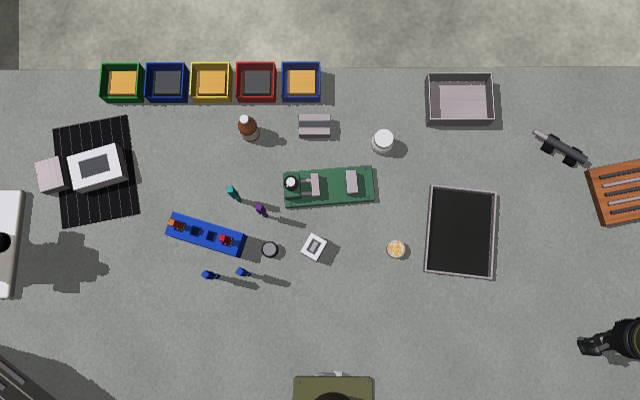

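```bash
python3 - <<'E'
from h import *
a=cv2.imread('pics/top0.png')[150:290,150:350]; b=cv2.imread('pics/side0.png')[190:350,230:430]
cv2.imwrite('pics/crop0.png',np.vstack([cv2.resize(a,None,fx=4,fy=4,interpolation=2)[:300*2],]))
cv2.imwrite('pics/crop1.png',cv2.resize(b,(750,600),interpolation=2))
snapshot('top');snapshot('side')
T="vice vice_screw vice_cap cap_grip block_mid stand tray stick1_mid stick2_mid stick3_mid stick4_mid jar oil gauge_block loupe putty_tin".split()
for t in T:
  for c in('top','side'):
    L=landmark_of(c,t)
    print(c,t,[(np.round(d['point'],1).tolist(),round(d['confidence'],2)) for d in L[:4]])
E
```

```text
top vice [([330.3, 186.6], 0.74), ([314.0, 246.3], 0.48)]
side vice []Traceback (most recent call last):
  File "<stdin>", line 9, in <module>
ValueError: it knows: block_mid, cap_grip, gauge_block, jar, loupe, oil, putty_tin, stand, stick1_butt, stick1_mid, stick1_tip, stick2_butt, stick2_mid, stick2_tip, stick3_butt, stick3_mid, stick3_tip, stick4_but
```

View pics/crop0.png

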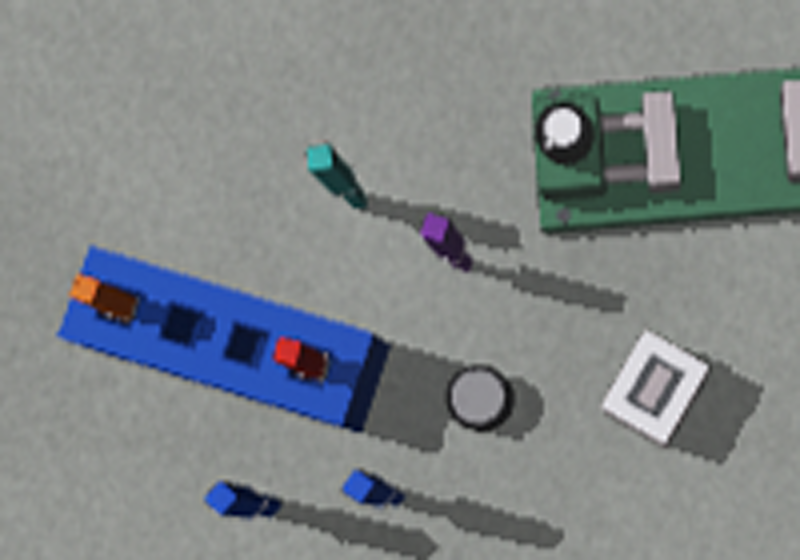

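View pics/crop1.png

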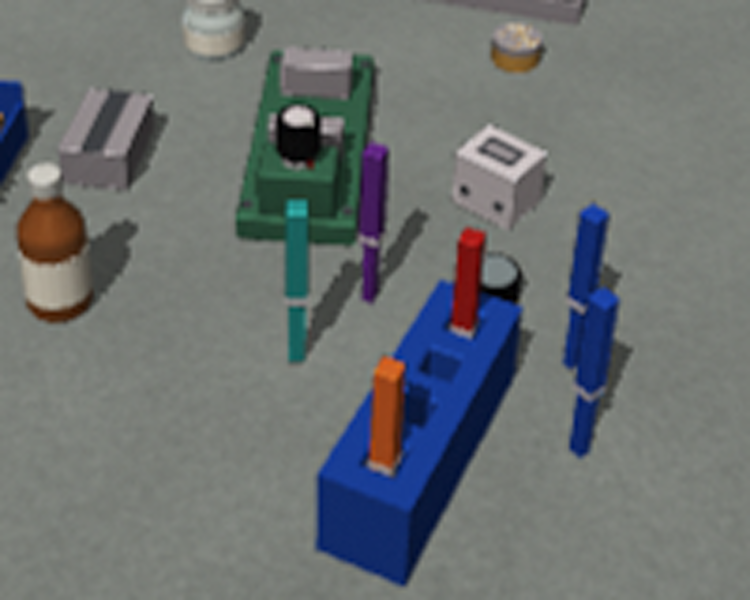

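```bash
cat >> h.py <<'E'
def cam(s):
    R=cv2.Rodrigues(np.array(s['rvec'],float))[0];t=np.array(s['tvec'],float).ravel()
    K=np.array([[s['fx'],0,s['cx']],[0,s['fy'],s['cy']],[0,0,1]]);return K,R,t
def proj(s,P):
    K,R,t=cam(s);q=(np.atleast_2d(P)@R.T+t)@K.T;return q[:,:2]/q[:,2:]
def ray(s,uv):
    K,R,t=cam(s);d=R.T@np.linalg.solve(K,np.array([uv[0],uv[1],1.]));return -R.T@t,d/np.linalg.norm(d)
def atz(s,uv,z):
    c,d=ray(s,uv);return c+d*(z-c[2])/d[2]
def tri(ss,uvs):
    A=np.zeros((3,3));b=np.zeros(3)
    for s,uv in zip(ss,uvs):
        c,d=ray(s,uv);M=np.eye(3)-np.outer(d,d);A+=M;b+=M@c
    return np.linalg.solve(A,b)
def yawR(a): 
    c,s_=np.cos(a),np.sin(a);return np.array([[c,-s_,0],[s_,c,0],[0,0,1]])
def box(cx,cy,z0,z1,lx,ly):
    return np.array([[cx+i*lx/2,cy+j*ly/2,z] for i in(-1,1) for j in(-1,1) for z in(z0,z1)])
E
python3 - <<'E'
from h import *
S={c:snapshot(c) for c in('top','side')}
T="vice cap_grip block_mid stand tray stick1_mid stick2_mid stick3_mid stick4_mid stick1_butt stick4_butt jar oil gauge_block loupe putty_tin".split()
for t in T:
  for c in('top','side'):
    L=landmark_of(c,t)
    print(c,t,[(np.round(d['point'],1).tolist(),round(d['confidence'],2)) for d in L[:4]])
for t in ['vice','block_mid','stand','tray']:
  for c in('top','side'):
    for d in outline_of(c,t)[:3]:
      r=d['region'];ys,xs=np.nonzero(r);print('out',t,c,round(d['confidence'],2),r.sum(),xs.min(),xs.max(),ys.min(),ys.max())
E
```

```text
top vice [([328.6, 186.2], 0.95), ([315.1, 125.4], 0.54), ([394.1, 248.2], 0.19)]
side vice [([311.0, 228.6], 0.8), ([362.0, 236.8], 0.62), ([358.4, 177.4], 0.62), ([335.0, 310.9], 0.59)]
top cap_grip [([317.1, 243.3], 0.67), ([293.9, 181.2], 0.45), ([312.8, 126.9], 0.21)]
side cap_grip [([309.5, 223.0], 0.62)]
top block_mid [([317.1, 246.1], 0.75), ([210.2, 238.5], 0.64)]
side block_mid [([362.7, 235.7], 0.95), ([243.6, 273.1], 0.17)]
top stand [([214.0, 238.3], 0.64)]
side stand [([360.3, 236.4], 0.69), ([341.3, 310.4], 0.61)]
top tray [([456.3, 230.2], 0.67), ([175.4, 223.9], 0.58), ([393.5, 248.6], 0.57), ([221.4, 236.5], 0.43)]
side tray [([360.5, 181.7], 0.87), ([248.1, 266.7], 0.37), ([342.1, 312.1], 0.2)]
top stick1_mid [([241.6, 275.3], 0.63), ([265.9, 212.5], 0.61), ([213.5, 273.3], 0.54), ([237.1, 195.1], 0.54)]
side stick1_mid [([310.7, 267.3], 0.71), ([327.1, 249.7], 0.66), ([383.2, 266.7], 0.65), ([387.0, 290.7], 0.63)]
top stick2_mid []
side stick2_mid []
top stick3_mid []
side stick3_mid []
top stick4_mid [([179.3, 226.2], 0.69), ([380.0, 146.4], 0.57), ([293.9, 180.7
[... 584 characters left out ...]
73)]
top gauge_block [([312.4, 126.1], 0.75)]
side gauge_block [([256.3, 232.0], 0.85)]
top loupe [([251.3, 133.9], 0.72), ([266.9, 250.8], 0.54), ([455.6, 233.9], 0.23)]
side loupe [([359.5, 267.5], 0.61), ([352.0, 249.2], 0.41)]
top putty_tin [([392.5, 248.1], 0.54)]
side putty_tin [([367.9, 209.8], 0.47), ([334.1, 308.8], 0.36)]
out vice top 0.9 3314 282 375 165 207
out vice side 0.64 1458 293 329 202 254
out block_mid top 0.87 482 300 326 233 260
out block_mid top 0.34 67 220 231 236 243
out block_mid side 0.65 480 351 374 224 250
out stand top 0.89 1854 166 247 211 257
out stand side 0.93 2079 315 367 266 344
out tray top 0.61 6187 423 497 184 278
out tray side 0.82 1617 325 390 161 195
```

```bash
cat >> h.py <<'E'
from scipy.optimize import minimize
def render(s,boxes,p):
    m=np.zeros((400,640),np.uint8);R=yawR(p[2])
    big=np.zeros((1600,2560),np.uint8)
    for b in boxes:
        q=(proj(s,b@R.T+[p[0],p[1],p[3] if len(p)>3 else 0])+0.5)*4-0.5
        h=cv2.convexHull(np.round(q*16).astype(np.int32));cv2.fillConvexPoly(big,h,255,shift=4)
    return cv2.resize(big,(640,400),interpolation=cv2.INTER_AREA)/255.
def fit(views,boxes,p0,ste=(.01,.01,.1)):
    def c(p): return sum(1-np.minimum(a:=render(s,boxes,p),r).sum()/np.maximum(a,r).sum() for s,r in views)
    best=None
    for da in (-.25,0,.25):
        q0=np.array(p0,float);q0[2]+=da
        r=minimize(c,q0,method='Nelder-Mead',options=dict(initial_simplex=np.vstack([q0]+[q0+np.eye(3)[i]*ste[i] for i in range(3)]),xatol=1e-4,fatol=1e-4,maxiter=150))
        if best is None or r.fun<best.fun: best=r
    return best.x,best.fun
def viceboxes(g=40.):
    mm=.001
    return [box(0,.012,0,.025,.1,.25),box(0,-.051,.025,.06,.064,.03),box(0,(g+11)*mm,.025,.06,.064,.022),
            box(0,.1115,.025,.07,.05,.045)]
CYL=np.array([[.018*np.cos(a),.018*np.sin(a),z] for a in np.linspace(0,6.28,24) for z in(.07,.114)])+[0,.1115,0]
BLK=[box(0,0,0,.055,.05,.06)];STD=[box(0,0,0,.075,.064,.2)];TRY=[box(0,0,0,.025,.24,.18)]
def best_outline(c,thing,near=None):
    L=outline_of(c,thing)
    if near is not None: L=[d for d in L if np.linalg.norm(np.array(d['point'])-near)<30]
    return L[0]['region'].astype(float) if L else None
E
python3 - <<'E'
from h import *
S={c:snapshot(c) for c in('top','side')}
def go(name,thing,boxes,p0,z):
    V=[]
    for c in S:
        r=best_outline(c,thing,proj(S[c],[[p0[0],p0[1],z]])[0])
        if r is not None: V.append((S[c],r))
    for vv in (V,V[:1],V[1:]):
        if vv:
            p,f=fit(vv,boxes,p0);print(name,len(vv),p[:2].round(4),np.degrees(p[2]).round(2),round(f,3))
t=S['top']
v0=atz(t,(328.6,186.2),0.01);b0=atz(t,(313.5,246.5),.04);s0=atz(t,(206,234),.06);r0=atz(t,(460,231),.012)
go('vice','vice',viceboxes(38)+[CYL],[*v0[:2],0.05],.02)
go('block','block_mid',BLK,[*b0[:2],-.5],.03)
go('stand','stand',STD,[*s0[:2],-.25+0],.04)
go('tray','tray',TRY,[*r0[:2],0],.012)
E
```

```text
vice 2 [ 0.6112 -0.0027] 4.93 0.178
vice 1 [ 0.6128 -0.0026] 4.72 0.034
vice 1 [ 0.6084 -0.0034] 5.19 0.119
block 2 [0.4371 0.0473] -31.87 0.387
block 1 [0.4407 0.0496] -16.11 0.224
block 1 [0.4363 0.051 ] -39.39 0.133
stand 2 [0.4702 0.3401] -16.9 0.322
stand 1 [0.4714 0.3398] -16.68 0.124
stand 1 [0.468  0.3406] -16.87 0.159
tray 2 [ 0.484  -0.3507] -6.78 0.07
tray 1 [ 0.4862 -0.3515] -6.91 0.027
tray 1 [ 0.482  -0.3506] -6.41 0.031
```

```bash
cat >> h.py <<'E'
def wire(img,s,pts,col):
    q=proj(s,pts)
    for i in range(8):
        for b in(1,2,4):
            j=i^b
            if j>i: cv2.line(img,*[tuple(int(v) for v in np.round((q[k]+.5)*4*16)) for k in(i,j)],col,1,cv2.LINE_AA,4)
def overlay(s,items,roi,name):
    im=cv2.resize(s['color'][:,:,::-1],None,fx=4,fy=4,interpolation=2)
    for boxes,p,col in items:
        for b in boxes:
            if len(b)==8: wire(im,s,b@yawR(p[2]).T+[p[0],p[1],0],col)
    x0,y0,x1,y1=[4*v for v in roi];im=im[y0:y1,x0:x1]
    k=min(1,800/im.shape[1],600/im.shape[0]);cv2.imwrite(f'pics/{name}.png',cv2.resize(im,None,fx=k,fy=k,interpolation=3))
E
python3 - <<'E'
from h import *
V=[.612,-.003,np.radians(4.8)];B=[.4371,.0473,np.radians(-31.9)];ST=[.4707,.34,np.radians(-16.8)];T=[.484,-.351,np.radians(-6.7)]
it=[(viceboxes(38),V,(0,0,255)),(BLK,B,(0,255,0)),(STD,ST,(0,255,255)),(TRY,T,(255,0,255))]
s=snapshot('top');overlay(s,it,(150,150,350,300),'ov_t');overlay(s,it,(400,150,520,290),'ov_tt')
s=snapshot('side');overlay(s,it,(270,190,430,350),'ov_s')
E
```

```text
(no output)
```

View pics/ov_t.png

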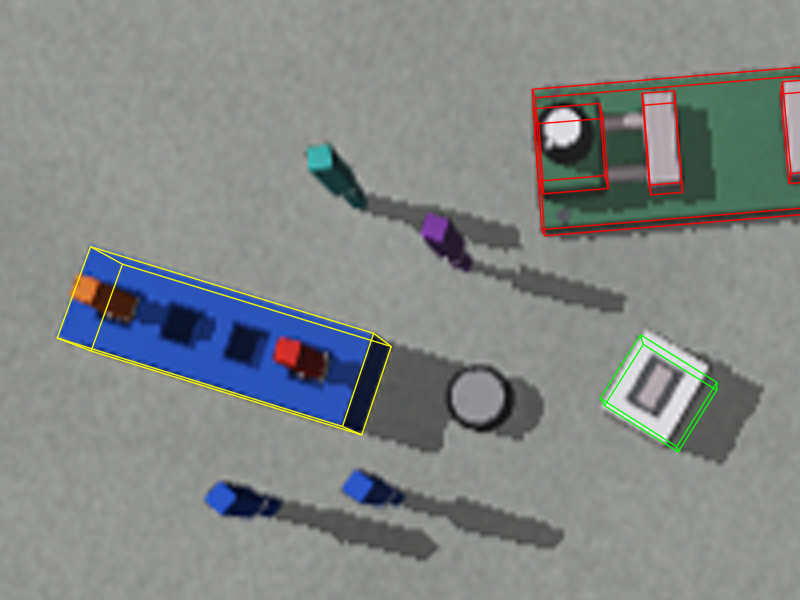

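View pics/ov_s.png

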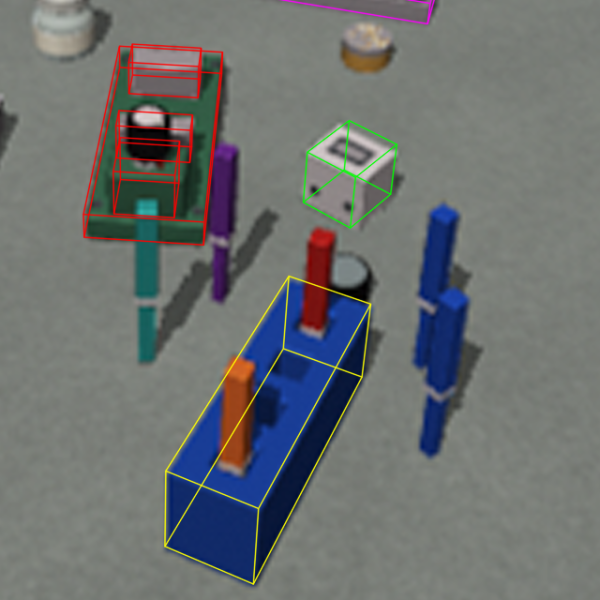

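View pics/ov_tt.png

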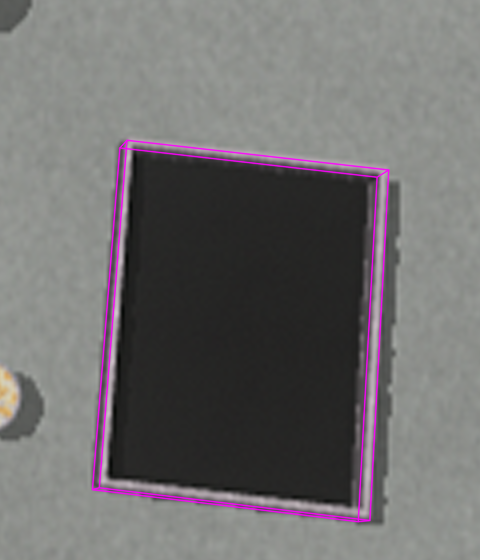

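```bash
python3 - <<'E'
from h import *
S={c:snapshot(c) for c in('top','side')}
# block own seg
im=S['top']['color'].astype(int);m=(im.min(2)>170)
x0,y0=313,246
mm=np.zeros(m.shape,np.uint8);mm[225:268,292:335]=m[225:268,292:335]
cs,_=cv2.findContours(mm,cv2.RETR_EXTERNAL,2);c=max(cs,key=cv2.contourArea)
r=cv2.minAreaRect(c);print('top rect',r,cv2.contourArea(c))
P=[atz(S['top'],q,.055)[:2] for q in cv2.boxPoints(r)];P=np.array(P);print('ctr',P.mean(0).round(4),[(np.linalg.norm(P[i]-P[i-1]).round(4),np.degrees(np.arctan2(*(P[i]-P[i-1])[::-1])).round(1)) for i in range(4)])
ms=S['side']['color'].astype(int);mm=np.zeros(m.shape,np.uint8);q=S['side']['color'][218:256,345:382]
for z,n in ((.15,'purple'),):pass
crop={'orange_b':(86,290,.155),'red_b':(287,351,.155),'purple':(437,228,.15),'turq':(320,156,.15),'blue1':(221,497,.15),'blue2':(358,486,.15),'loupe':(479,398,.03),'cap':(562,127,.114)}
for k,(u,v,z) in crop.items(): print(k,atz(S['top'],(150+u/4-.4,150+v/4-.4),z).round(4))
sc={'orange_b':(390,363),'red_b':(472,236),'purple':(376,150),'turq':(297,205),'blue1':(604,295),'blue2':(594,211),'cap':(300,117)}
for k,(u,v) in sc.items():
    z=crop[k][2];print('side',k,atz(S['side'],(230+u/3.75-.4,190+v/3.75-.4),z).round(4))
V=[.612,-.003,np.radians(4.8)];print('cap model',yawR(V[2])@[0,.1115,0]+[V[0],V[1],0])
ST=[.4707,.34,np.radians(-16.8)]
for y in(-.0675,-.0225,.0225,.0675):print('well',y,(yawR(ST[2])@[0,y,0]+[ST[0],ST[1],0]).round(4))
E
```

```text
top rect ((313.27691650390625, 246.015380859375), (18.35713768005371, 22.078182220458984), 29.744882583618164) 373.0
ctr [0.4397 0.0493] [(np.float64(0.0487), np.float64(60.6)), (np.float64(0.0587), np.float64(-29.3)), (np.float64(0.0491), np.float64(-119.7)), (np.float64(0.0585), np.float64(150.3))]
orange_b [0.489  0.4022 0.155 ]
red_b [0.451  0.2746 0.155 ]
purple [0.5292 0.1841 0.15  ]
turq [0.5755 0.2597 0.15  ]
blue1 [0.3616 0.3126 0.15  ]
blue2 [0.3685 0.2285 0.15  ]
loupe [0.4335 0.169  0.03  ]
cap [0.6025 0.1091 0.114 ]
side orange_b [0.4885 0.4037 0.155 ]
side red_b [0.4491 0.2787 0.155 ]
side purple [0.5272 0.1908 0.15  ]
side turq [0.5728 0.2625 0.15  ]
side blue1 [0.3594 0.3151 0.15  ]
side blue2 [0.3672 0.2314 0.15  ]
side cap [0.5984 0.1139 0.114 ]
cap model [0.60266992 0.10810895 0.        ]
well -0.0675 [0.4512 0.2754 0.    ]
well -0.0225 [0.4642 0.3185 0.    ]
well 0.0225 [0.4772 0.3615 0.    ]
well 0.0675 [0.4902 0.4046 0.    ]
```

```bash
cat >> h.py <<'E'
Z=np.array([0,0,1.])
def tool(x,z):
    x=np.array(x,float);x/=np.linalg.norm(x);z=np.array(z,float);z-=x*(x@z);z/=np.linalg.norm(z)
    return np.column_stack([x,np.cross(z,x),z])
def down(a): return tool([0,0,-1],[np.cos(a),np.sin(a),0])
def tcp(g,R): return np.array(g,float)+.019*R[:,0]
VICE=[.611,-.0025,np.radians(4.85)];STAND=[.4702,.3402,np.radians(-16.8)];TRAY=[.484,-.351,np.radians(-6.7)]
def W(f,p): return yawR(f[2])@np.array(p,float)+[f[0],f[1],0]
E
python3 - <<'E'
from h import *
LIM=np.array([[-172.22, 172.22], [-26.19, 119.32], [-84.43, 86.54], [7.71, 146.69], [-57.33, 237.33], [2.42, 119.75], [-152.13, 152.13]])
sx=yawR(STAND[2])[:,0];sy=yawR(STAND[2])[:,1]
for nm,e in(('+sx',sx),('-sx',-sx),('+sy',sy),('-sy',-sy)):
  for y in(-.0675,.0675):
    for al in(30,45):
      a=np.radians(al);x=-np.cos(a)*Z+np.sin(a)*e;out=[]
      for sg in(1,-1):
        R=tool(x,sg*np.cross(Z,e))
        out.append([ik(tcp(W(STAND,[0,y,z]),R),R) is not None for z in(.125,.23)])
      print(nm,y,al,out)
tx=yawR(TRAY[2])[:,0];ty=yawR(TRAY[2])[:,1]
for nm,h in(('+tx',tx),('-tx',-tx)):
  for be in(10,30,45):
    b=np.radians(be);x=-np.cos(b)*Z-np.sin(b)*h;out=[]
    for sg in(1,-1):
      R=tool(x,sg*np.cross(Z,h))
      out.append([ik(tcp(W(TRAY,[h@tx*.03,y,z]),R),R) is not None for y in(-.04,.04) for z in(.03,.2)])
    print(nm,be,out)
b=[.4393,.0493]
for a in(60,240,-120): print('blk',a,[ik(tcp([*b,z],down(np.radians(a))),down(np.radians(a))) for z in(.03,.15)])
E
```

```text
+sx -0.0675 30 [[True, True], [True, True]]
+sx -0.0675 45 [[True, True], [True, True]]
+sx 0.0675 30 [[True, True], [True, True]]
+sx 0.0675 45 [[True, True], [True, True]]
-sx -0.0675 30 [[True, True], [True, True]]
-sx -0.0675 45 [[True, True], [True, True]]
-sx 0.0675 30 [[True, True], [True, True]]
-sx 0.0675 45 [[True, True], [True, True]]
+sy -0.0675 30 [[True, True], [True, True]]
+sy -0.0675 45 [[True, True], [True, True]]
+sy 0.0675 30 [[True, True], [True, True]]
+sy 0.0675 45 [[True, True], [True, True]]
-sy -0.0675 30 [[True, True], [True, True]]
-sy -0.0675 45 [[True, True], [True, True]]
-sy 0.0675 30 [[True, True], [True, True]]
-sy 0.0675 45 [[True, True], [True, True]]
+tx 10 [[True, True, True, True], [True, True, True, True]]
+tx 30 [[True, True, True, True], [True, True, True, True]]
+tx 45 [[True, True, True, True], [True, True, True, True]]
-tx 10 [[True, True, True, True], [True, True, True, True]]
-tx 30 [[True, True, True, True], [True, True, True, True]]
-tx 45 [[True, True, True, True], [True, True, True, True]]
blk 60 [array([ 21.36867957,  65.93856528, -59.85398327, 127.00277266,
        86.40465455,  52.2946567 , -37.83624011]), array([  5.43811741,  39.20071702, -28.27122354, 125.25603156,
        43.86314403,  25.59578151,   1.89611371])]
blk 240 [array([ -5.40535082,  52.57744721, -11.27101242, 128.39085727,
        92.72474712,   8.93983811, 134.93107312]), array([ -17.99125425,   37.85330633,    8.93889886,  126.42516522,
        -19.09756293,   16.94339565, -112.58655909])]
blk -120 [array([ -5.40535082,  52.57744721, -11.27101242, 128.39085727,
        92.72474712,   8.93983811, 134.93107312]), array([ -17.99125425,   37.85330633,    8.93889886,  126.42516522,
        -19.09756293,   16.94339565, -112.58655909])]
```

```bash
python3 - <<'E'
from h import *
b=[.4393,.0493];R=down(np.radians(60.3))
reach(tcp([*b,.16],R),R);s=snap('top','b_pre')
m=np.zeros((400,640),np.uint8);print(observe()['ee_pos'],observe()['joints'].round(1) if hasattr(observe()['joints'],'round') else observe()['joints'])
snap('side','b_pre_s')
movel(tcp([*b,.033],R),v=.1,threshold=15)
print(observe()['ee_pos'],observe()['ft_force'])
grip(0.0,50);o=observe();print(o['opening'],o['time_s'],o['ft_force'])
movel(tcp([*b,.16],R),v=.12)
pause(.2);o=observe();print(o['opening'],o['time_s'],o['ft_force'],o['ee_pos'])
snap('side','b_up');snap('top','b_upt')
E
```

```text
[0.43966016 0.04833605 0.14099005] [  7.3  38.5 -31.  124.7  43.4  27.9   2.4]Traceback (most recent call last):
  File "<stdin>", line 6, in <module>
workcell.Unreachable: the arm cannot follow that straight line within its joint ranges
```

```bash
python3 - <<'E'
from h import *
b=[.4393,.0493]
for a in(60.3,240.3):
  R=down(np.radians(a))
  for z in(.16,.13,.1,.08,.06,.045,.033): 
    q=ik(tcp([*b,z],R),R);print(a,z,None if q is None else np.round(q,1))
print(observe()['time_s'])
E
```

```text
60.3 0.16 [  7.2  38.5 -31.  124.7  43.4  27.9   2.4]
60.3 0.13 [  4.   41.3 -26.1 126.1  48.5  22.9  -2.1]
60.3 0.1 [  0.2  44.3 -20.2 127.2  54.3  17.3  -7.3]
60.3 0.08 [ -2.9  46.4 -15.4 127.8  58.6  13.  -11.3]
60.3 0.06 [ -6.7  48.6  -9.2 128.3  63.5   7.7 -15.8]
60.3 0.045 [-10.1  50.5  -3.6 128.6  71.7   2.9 -23.8]
60.3 0.033 [ 15.6  59.9 -47.6 127.3  85.9  39.9 -37.5]
240.3 0.16 [  7.2  38.5 -31.  124.7  43.4  27.9   2.4]
240.3 0.13 [-27.2  42.8  24.6 127.7 -54.4  20.4 -75.7]
240.3 0.1 [-20.   44.6  12.5 128.2 -48.4  11.7 -82.9]
240.3 0.08 [ 16.   53.6 -48.1 126.8  75.6  38.2 150.9]
240.3 0.06 [ 11.1  53.3 -39.1 127.4  79.1  31.  148.2]
240.3 0.045 [  6.3  53.2 -30.6 127.7  82.6  24.3 145.1]
240.3 0.033 [  1.4  53.2 -22.4 128.   87.2  17.8 140.8]
5.5833
```

View pics/b_pre_s.png

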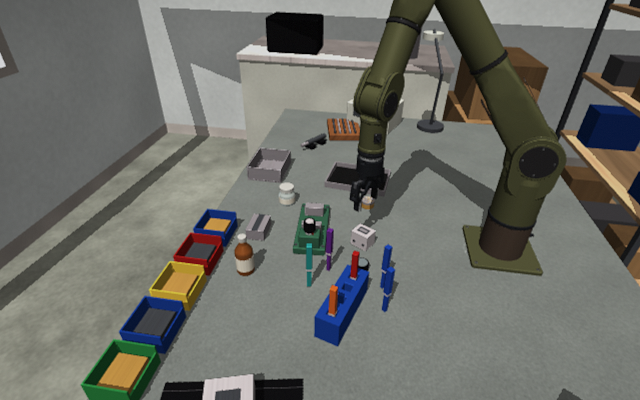

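```bash
python3 - <<'E'
from h import *
b=[.4393,.0493];R=down(np.radians(60.3))
move_j([15.6,43,-47.6,127.3,85.9,44,-37.5]);print(observe()['ee_pos'])
for z in(.15,.12,.08,.06,.033):print(z,np.round(ik(tcp([*b,z],R),R),1))
reach(tcp([*b,.14],R),R);print(np.round(observe()['joints'],1))
for z in(.1,.06,.033):print(z,np.round(ik(tcp([*b,z],R),R),1))
E
```

```text
[0.51739437 0.00392229 0.15084756]
0.15 [ 17.7  44.8 -49.9 124.7  58.8  39.  -14.2]
0.12 [ 16.9  48.5 -49.1 125.8  66.1  38.3 -20.8]
0.08 [ 16.   53.5 -48.1 126.8  75.6  38.2 -29.1]
0.06 [ 15.6  56.1 -47.5 127.1  80.2  38.4 -32.9]
0.033 [ 15.1  59.5 -46.5 127.3  85.9  38.8 -37.6]
[ 17.4  46.  -49.6 125.1  61.4  38.7 -16.5]
0.1 [ 14.5  49.7 -44.9 126.5  69.7  35.  -23.7]
0.06 [ 11.6  53.5 -39.9 127.3  79.2  31.7 -31.9]
0.033 [  9.7  56.2 -36.6 127.6  86.1  29.8 -38. ]
```

Now a continuous branch exists; verify the block is where it was, then grasp.

```bash
python3 - <<'E'
from h import *
b=[.4393,.0493];R=down(np.radians(60.3))
movel(tcp([*b,.033],R),v=.1,threshold=15)
o=observe();print(o['ee_pos'],o['ft_force'],o['time_s'])
grip(0.0,50);o=observe();print(o['opening'],o['time_s'],o['ft_force'])
movel(tcp([*b,.15],R),v=.12)
pause(.2);o=observe();print(o['opening'],o['time_s'],o['ft_force'],o['ee_pos'],np.round(o['joints'],1))
snap('side','b_up');snap('top','b_upt')
V=VICE
for a in(V[2],V[2]+np.pi):
  Rv=down(a)
  for z in(.3,.2,.12,.065): print(np.degrees(a).round(),z,np.round(ik(tcp(W(V,[0,0,z]),Rv),Rv),1))
E
```

```text
[0.43957084 0.04940435 0.01438621] [-0.2782618   0.37714099  0.57285213] 8.0333
0.5800062177739923 8.4583 [-0.14056664 -0.3970404   5.49769418]
0.5808093177169074 9.7833 [-0.40493184  0.3471932  -3.87049054] [0.43897306 0.04924712 0.13052314] [ 17.5  44.7 -49.4 124.7  58.6  38.7 -13.9]
5.0 0.3 [ 16.7  39.  -38.3  87.9  26.1  62.3 -22.8]
5.0 0.2 [ 16.5  45.9 -37.9  94.3  34.1  51.9 -29.8]
5.0 0.12 [ 16.   52.5 -37.2  97.4  42.5  45.2 -36.8]
5.0 0.065 [ 15.2  57.1 -35.7  98.4  48.2  41.1 -41.4]
185.0 0.3 [ 31.9  56.8 -84.3  87.1  56.5  86.9 132.4]
185.0 0.2 [ 31.1  62.4 -78.5  93.5  62.5  78.2 128.1]
185.0 0.12 [ 29.5  66.6 -72.1  96.6  67.5  70.9 125.3]
185.0 0.065 [ 28.1  69.6 -67.   97.7  71.   65.9 123.5]
```

```bash
python3 - <<'E'
import cv2
a=cv2.imread('pics/b_up.png')[130:290,270:430];b=cv2.imread('pics/b_upt.png')[160:290,230:400]
cv2.imwrite('pics/b_up2.png',cv2.hconcat([cv2.resize(a,(400,400),interpolation=2),cv2.resize(b,(400,400),interpolation=2)]))
E
```

```text
(no output)
```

View pics/b_up2.png

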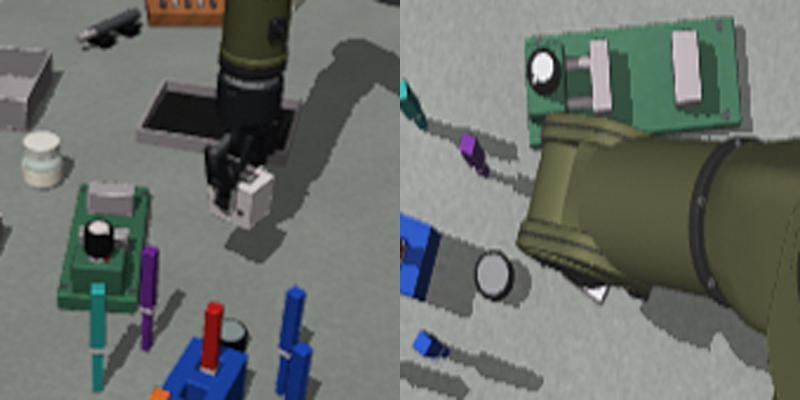

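```bash
python3 - <<'E'
from h import *
V=VICE;Rv=down(V[2]);g=W(V,[0,.001,.20])
R0=down(np.radians(60.3))
movel(tcp([.4393,.0493,.2],R0),v=.15)
reach(tcp(g,Rv),Rv)
movel(tcp(W(V,[0,.001,.12]),Rv),v=.12)
o=observe();print(o['ee_pos'],o['opening'],o['time_s'],o['ft_force'],np.round(o['joints'],1))
S={c:snap(c) for c in('top','side')}
bb=[BLK[0]+[0,.001,.12-.033]]
for c,roi in(('top',(260,140,400,230)),('side',(270,150,350,270))):overlay(S[c],[(viceboxes(38),V,(0,0,255)),(bb,V,(0,255,0))],roi,'hov_'+c)
E
```

```text
[ 0.61140362 -0.00108848  0.10165437] 0.5756674238447175 11.9333 [-0.63300306  0.61918592 -3.26126028] [ 15.2  52.  -35.8  97.4  41.2  44.4 -35.8]
```

View pics/hov_side.png

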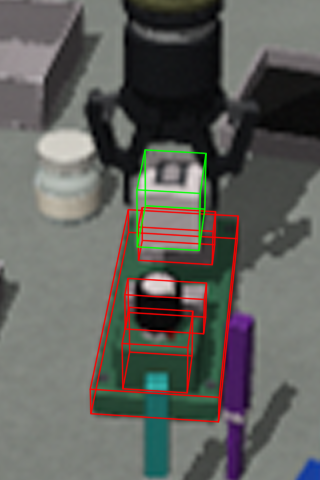

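View pics/hov_top.png

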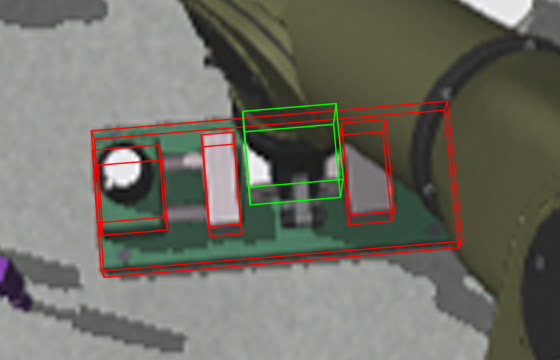

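```bash
python3 - <<'E'
from h import *
V=VICE;Rv=down(V[2])
movel(tcp(W(V,[0,.001,.067]),Rv),v=.06,threshold=8)
o=observe();print(o['ee_pos'],o['opening'],o['ft_force'])
S={c:snap(c) for c in('top','side')}
bb=[BLK[0]+[0,.001,o['ee_pos'][2]+.019-.033]]
for c,roi in(('top',(260,140,400,230)),('side',(270,150,350,270))):overlay(S[c],[(bb,V,(0,255,0))],roi,'low_'+c)
E
```

```text
[ 0.61127215 -0.00134693  0.04835942] 0.5789769973258678 [-0.24242303 -0.61535635 -3.47197788]
```

View pics/low_side.png

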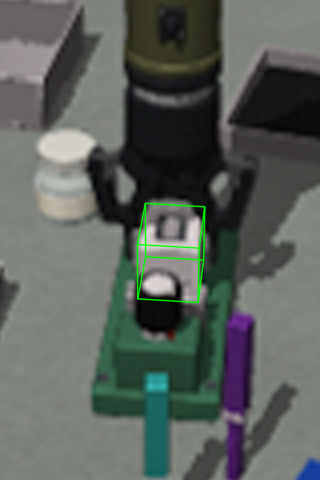

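View pics/low_top.png

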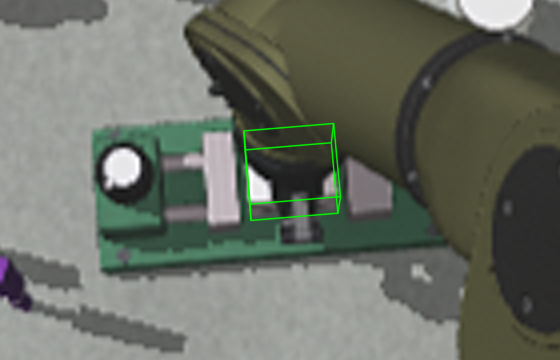

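```bash
python3 - <<'E'
from h import *
V=VICE;Rv=down(V[2])
h=movel(tcp(W(V,[0,.001,.056]),Rv),v=.03,threshold=6)
o=observe();print(h,o['ee_pos'],o['opening'],o['ft_force'])
grip(1.0);pause(.2)
movel(tcp(W(V,[0,.001,.16]),Rv),v=.15)
C=W(V,[0,.1115,0])
reach(tcp([C[0],C[1]-.25,.3],Rv),Rv)
o=observe();print(o['time_s'],o['ft_force'])
S={c:snap(c) for c in('top','side')}
bb=[BLK[0]+[0,.001,.025]]
for c,roi in(('top',(260,140,400,230)),('side',(270,150,350,270))):overlay(S[c],[],roi,'rel_'+c)
E
```

```text
True [ 0.61125458 -0.00155125  0.03955099] 0.5783653671758905 [-0.65152313 -0.68790799  5.76042491]
15.8083 [0.32426946 0.30034262 0.68570787]
```

View pics/rel_side.png

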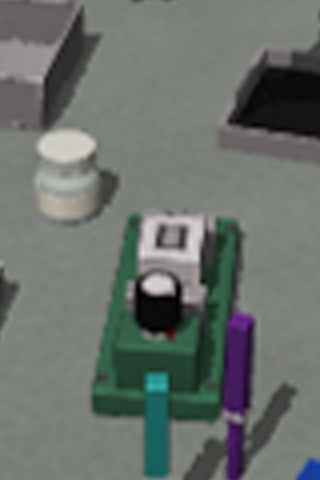

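View pics/rel_top.png

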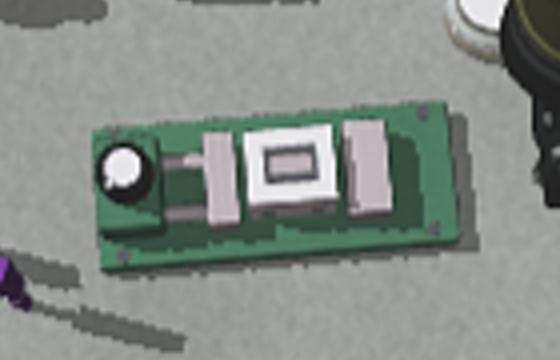

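```bash
python3 - <<'E'
from h import *
s=snapshot('top');V=VICE
px=lambda u,v:(260+u/4-.5+.125,140+v/4-.5+.125)
def loc(u,v,z): return (yawR(-V[2])@(atz(s,px(u,v),z)-[V[0],V[1],0])).round(4)
print('movjaw',loc(205,134,.06),loc(233,132,.06),loc(208,225,.06),loc(240,223,.06))
print('fix',loc(343,122,.06),loc(383,120,.06),loc(350,213,.06),loc(392,210,.06))
print('blk',loc(244,128,.08),loc(334,124,.08),loc(250,205,.08),loc(337,200,.08))
print('cap',loc(126,170,.114))
E
```

```text
movjaw [0.0316 0.0568 0.06  ] [0.0314 0.0377 0.06  ] [-0.0316  0.0597  0.06  ] [-0.032   0.0381  0.06  ]
fix [ 0.032  -0.0376  0.06  ] [ 0.031  -0.0648  0.06  ] [-0.0314 -0.0365  0.06  ] [-0.0318 -0.0649  0.06  ]
blk [0.0286 0.0301 0.08  ] [ 0.0262 -0.0303  0.08  ] [-0.0244  0.0305  0.08  ] [-0.0259 -0.0276  0.08  ]
cap [-0.0013  0.1094  0.114 ]
```

```bash
python3 - <<'E'
from h import *
C=W(VICE,[0,.1115,0]);C=np.array([.6018,.1092,0]);Rv=down(VICE[2])
reach(tcp([C[0],C[1],.2],Rv),Rv)
o=observe();q=np.array(o['joints']);print(q.round(1),o['ee_pos'])
q2=q.copy();q2[6]=-145;move_j(q2)
o=observe();print(o['ee_pos'],np.array(o['tcp_rot']).round(3).tolist(),o['time_s'])
R=np.array(o['tcp_rot']);R=tool([0,0,-1],R[:,2])
for z in(.15,.12,.1):print(z,np.round(ik(tcp([C[0],C[1],z],R),R),1))
E
```

```text
[  7.   46.4 -39.8  94.1  35.7  52.9 -41.6] [0.6025601  0.10729423 0.18109547]
[0.60279922 0.10671745 0.18125245] [[0.001, 0.988, -0.152], [-0.002, -0.152, -0.988], [-1.0, 0.001, 0.002]] 18.5917
0.15 [   5.5   49.8  -37.    96.3   38.7   47.4 -147.7]
0.12 [   4.5   52.   -35.2   97.3   40.6   44.2 -149.3]
0.1 [   3.8   53.5  -33.8   97.8   41.8   42.1 -150.3]
```

```bash
python3 - <<'E'
from h import *
C=np.array([.6018,.1092,0])
R=np.array(observe()['tcp_rot']);a=np.arctan2(R[1,2],R[0,2])-np.radians(8);R=down(a)
movel(tcp([*C[:2],.15],R),R,v=.1)
movel(tcp([*C[:2],.1],R),R,v=.08,threshold=10)
pause(.5);o=observe();print(o['ee_pos'],tcp([*C[:2],.1],R),o['ft_force'],np.round(o['joints'],1))
grip(0.0,30);pause(.3);o=observe();print(o['opening'],o['ft_force'],o['wrist_torque'],o['ee_pos'],o['time_s'])
snap('side','cap_s');snap('top','cap_t')
E
```

```text
[0.60186754 0.10916461 0.0811189 ] [0.6018 0.1092 0.081 ] [-0.49027384  0.23116378  0.09576983] [  -0.7   51.7  -25.1   98.1   33.    37.8 -150.8]
0.4125054821250882 [-0.88987534  1.66340744  3.05326219] [ 0.27549576  0.09416738 -0.07476208] [0.6019709  0.10971823 0.08124665] 21.325
```

```bash
cat >> h.py <<'E'
def yaw():
    R=np.array(observe()['tcp_rot']);return np.degrees(np.arctan2(R[1,2],R[0,2]))
def turn(d):
    q=np.array(observe()['joints'],float);q[6]+=d;move_j(q);pause(.1);o=observe()
    print('j7',round(o['joints'][6],1),'yaw',round(yaw(),1),'op',round(o['opening'],4),'F',np.round(o['ft_force'],1),'M',np.round(o['wrist_torque'],3),'t',round(o['time_s'],2),np.round(o['ee_pos'],4))
E
python3 - <<'E'
from h import *
print(yaw());grip(0.0,45);turn(10);turn(20)
E
```

```text
-106.7098891875605
j7 -141.0 yaw -96.9 op 0.4091 F [-0.2  1.5  3.9] M [ 0.381  0.155 -0.055] t 22.03 [0.602  0.1098 0.0813]
j7 -121.1 yaw -77.0 op 0.41 F [0.5 1.9 3.9] M [ 0.469  0.106 -0.049] t 22.56 [0.602  0.1099 0.0813]
```

```bash
python3 - <<'E'
from h import *
grip(1.0);pause(.1)
q=np.array(observe()['joints'],float)
q[6]=145;move_j(q);pause(.2);print(yaw(),observe()['ee_pos'],observe()['time_s'],observe()['ft_force'])
grip(0.0,45);turn(0)
for d in(-30,-60,-60):turn(d)
snap('side','cap2');
E
```

```text
-170.9094444026189 [0.60199109 0.1096954  0.0812676 ] 27.25 [ 0.17945054  0.13779766 -0.09460141]
j7 145.0 yaw -170.9 op 0.4089 F [-1.  -0.3  3.5] M [-0.06   0.203 -0.06 ] t 28.11 [0.6016 0.1096 0.0816]
j7 115.1 yaw 159.2 op 0.4093 F [-2.1 -0.5  2.8] M [-0.051  0.346  0.08 ] t 28.77 [0.6014 0.1096 0.0816]
j7 55.2 yaw 99.3 op 0.41 F [-2.5  0.7  2.5] M [0.085 0.443 0.064] t 29.86 [0.6013 0.1098 0.0816]
j7 -4.8 yaw 39.3 op 0.4127 F [-1.3  1.2  2.1] M [0.255 0.352 0.005] t 30.94 [0.6014 0.1101 0.0816]
```

View pics/cap2.png

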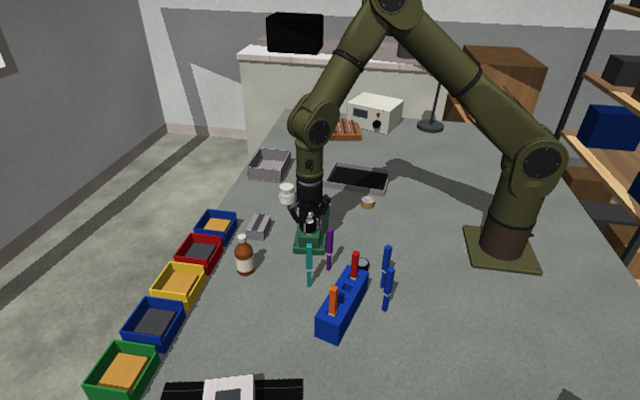

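```bash
python3 - <<'E'
from h import *
grip(0.0,60);turn(0)
for d in(-30,-30,-30,-30,-20):turn(d)
E
```

```text
j7 -4.8 yaw 39.3 op 0.4051 F [-2.5  1.2  2.9] M [0.251 0.318 0.032] t 31.56 [0.6013 0.1101 0.0816]
j7 -34.7 yaw 9.4 op 0.4078 F [-1.3  0.8  1.7] M [0.283 0.243 0.083] t 32.23 [0.6014 0.1101 0.0816]
j7 -64.6 yaw -20.5 op 0.4085 F [-0.4  1.   2.5] M [0.227 0.171 0.014] t 32.89 [0.6016 0.1101 0.0816]
j7 -94.5 yaw -50.4 op 0.4059 F [-0.7 -0.   2.3] M [0.273 0.109 0.04 ] t 33.56 [0.6017 0.1101 0.0816]
j7 -124.3 yaw -80.2 op 0.4013 F [-0.9  0.5  1.2] M [0.163 0.109 0.033] t 34.23 [0.6018 0.11   0.0817]
j7 -144.2 yaw -100.1 op 0.4013 F [-0.3 -0.9  2.1] M [0.086 0.078 0.101] t 34.75 [0.6018 0.1099 0.0816]
```

```bash
python3 - <<'E'
from h import *
grip(1.0);pause(.1)
S={c:snap(c) for c in('top','side')}
overlay(S['top'],[],(260,140,400,230),'c3_top');overlay(S['side'],[],(270,150,350,270),'c3_side')
q=np.array(observe()['joints'],float);q[6]=100;move_j(q);pause(.2)
grip(0.0,60);turn(0)
for d in(-15,)*6:turn(d)
E
```

```text
j7 100.0 yaw 144.1 op 0.4057 F [-0.9  0.3  2.6] M [-0.039  0.18  -0.021] t 40.12 [0.6017 0.1101 0.082 ]
j7 85.2 yaw 129.3 op 0.4023 F [-0.3 -0.2  1.4] M [-0.093  0.091  0.118] t 40.58 [0.6017 0.11   0.082 ]
j7 70.3 yaw 114.5 op 0.4054 F [-0.4 -0.9  2.4] M [-0.02   0.223  0.117] t 41.03 [0.6017 0.11   0.082 ]
j7 55.5 yaw 99.7 op 0.4055 F [-0.5 -0.6  1.7] M [-0.106  0.142  0.125] t 41.49 [0.6017 0.11   0.082 ]
j7 40.7 yaw 84.9 op 0.4043 F [-0.4 -0.5  2.6] M [-0.079  0.095  0.093] t 41.95 [0.6017 0.1098 0.082 ]
j7 25.9 yaw 70.1 op 0.4052 F [-1.  -0.2  1.7] M [-0.141  0.144  0.11 ] t 42.41 [0.6017 0.1099 0.082 ]
j7 11.1 yaw 55.3 op 0.4077 F [-0.6 -0.8  1.7] M [-0.177  0.168  0.144] t 42.87 [0.6017 0.1098 0.082 ]
```

View pics/c3_top.png

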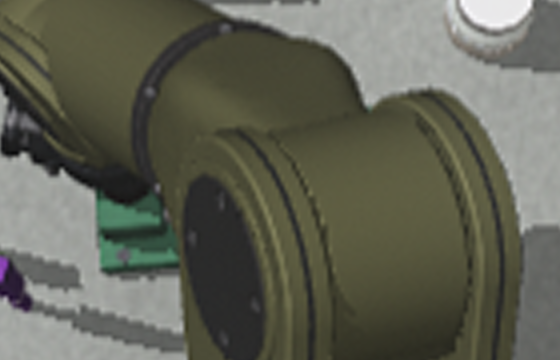

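```bash
python3 - <<'E'
from h import *
grip(1.0);pause(.2)
p=np.array(observe()['ee_pos']);movel(p+[0,0,.1],v=.15);
R=down(np.radians(40));reach([.45,.0,.33],R)
o=observe();print(o['time_s'],np.round(o['joints'],1))
S={c:snap(c,'d_'+c) for c in('top','side')}
overlay(S['top'],[],(260,140,400,230),'c4_top');overlay(S['side'],[],(270,150,350,270),'c4_side')
E
```

```text
45.375 [ 18.3  21.2 -34.2 109.3  14.5  53.8  17.3]
```

View pics/c4_top.png

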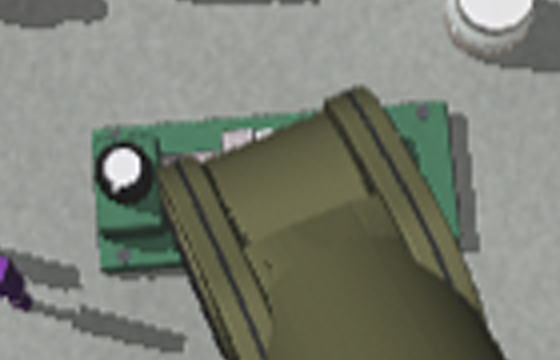

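View pics/c4_side.png

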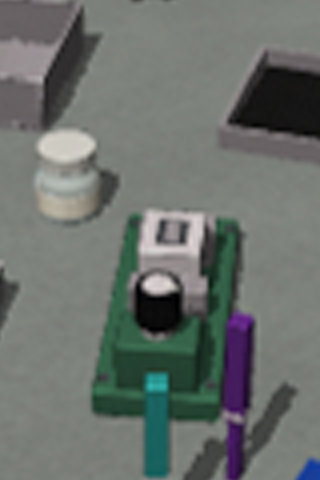

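View pics/d_top.png

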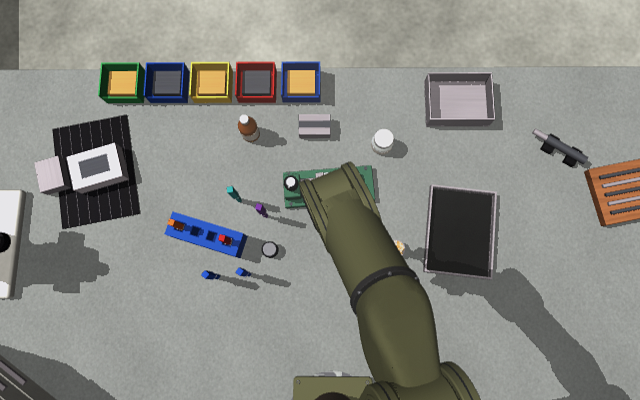

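```bash
cat >> h.py <<'E'
sx=yawR(STAND[2])[:,0];sy=yawR(STAND[2])[:,1];tx=yawR(TRAY[2])[:,0];ty=yawR(TRAY[2])[:,1]
AL,BE=np.radians(45),np.radians(35)
def pickR(sg): return tool(-np.cos(AL)*Z-np.sin(AL)*sy,sg*np.cross(Z,-sy))
def layR(sg,h): return tool(-np.cos(BE)*Z-np.sin(BE)*h,sg*np.cross(Z,h))
def layg(h,y,z): return W(TRAY,[0,y,z])+h*.034
E
python3 - <<'E'
from h import *
print(np.round(observe()['joints'],1))
for sg in(1,-1):
  R=pickR(sg)
  print('pick',sg,[None if (q:=ik(tcp([.489,.4035,z],R),R)) is None else np.round(q) for z in(.2,.115)])
  for n,h in(('+',tx),('-',-tx)):
    R=layR(sg,h);print(n,[None if (q:=ik(tcp(layg(h,y,z),R),R)) is None else np.round(q) for z in(.3,.03) for y in (.035,)])
E
```

```text
[ 18.2  21.3 -34.2 109.3  14.5  53.8  17.3]
pick 1 [array([-50.,  66.,  -5.,  49.,  20., 108., -72.]), array([-50.,  72.,  -4.,  50.,  18., 101., -73.])]
+ [array([ 35.,  57., -36.,  55.,  30., 111.,  89.]), array([ 34.,  73., -29.,  63.,  32.,  87.,  85.])]
- [array([  71.,   29.,  -46.,  126.,   81.,    5., -142.]), array([ 62.,  65., -35., 134., 169.,  41., 146.])]
pick -1 [array([-41.,  69., -35.,  48.,  39., 116.,  96.]), array([-36.,  78., -53.,  49.,  54., 117.,  88.])]
+ [array([ 18.,  54.,  12.,  57.,   2., 102., -69.]), array([ 19.,  72.,  10.,  64.,   1.,  78., -72.])]
- [array([ 71.,  29., -46., 126.,  81.,   5.,  38.]), array([ 79.,  82., -72., 133., 133.,  58.,  13.])]
```

```bash
python3 - <<'E'
from h import *
R=pickR(1);g=np.array([.489,.4035,.115])
reach(tcp(g+[0,0,.15]-.08*R[:,0],R),R)
print(np.round(observe()['joints'],1))
S={c:snap(c,'e_'+c) for c in('top','side')}
reach(tcp(g-.09*R[:,0],R),R)
o=observe();print(o['ee_pos'],tcp(g-.09*R[:,0],R),o['time_s'],o['ft_force'])
snap('side','e2_side')
E
python3 - <<'E'
import cv2
a=cv2.imread('pics/e_top.png')[140:290,150:380];b=cv2.imread('pics/e2_side.png')[190:350,270:430]
cv2.imwrite('pics/e3.png',cv2.vconcat([cv2.resize(a,(460,300),interpolation=2),cv2.resize(b,(460,300),interpolation=2)]))
E
```

```text
Traceback (most recent call last):
workcell.Unreachable: the arm cannot take that pose within its joint ranges
[ WARN:0@0.022] global loadsave.cpp:275 findDecoder imread_('pics/e_top.png'): can't open/read file: check file path/integrity
Traceback (most recent call last):
TypeError: 'NoneType' object is not subscriptable
```

```bash
python3 - <<'E'
from h import *
for al in(20,30,35,45):
  AL=np.radians(al);import h;h.AL=AL
  for sg in(1,-1):
    R=pickR(sg);out=[]
    for g in([.489,.4035],[.4505,.276]):
      for z in(.115,.16,.2,.25,.3,.35): out.append(int(ik(tcp([*g,z],R),R) is not None))
      out.append([int(ik(tcp(np.array([*g,.115])-d*R[:,0],R),R) is not None) for d in(.05,.1)])
    print(al,sg,out)
E
```

```text
20 1 [1, 1, 1, 1, 1, 1, [1, 1], 1, 1, 1, 1, 1, 1, [1, 1]]
20 -1 [1, 1, 1, 1, 1, 1, [1, 1], 1, 1, 1, 1, 1, 1, [1, 1]]
30 1 [1, 1, 1, 1, 1, 1, [1, 1], 1, 1, 1, 1, 1, 1, [1, 1]]
30 -1 [1, 1, 1, 1, 1, 1, [1, 1], 1, 1, 1, 1, 1, 1, [1, 1]]
35 1 [1, 1, 1, 1, 1, 1, [1, 1], 1, 1, 1, 1, 1, 1, [1, 1]]
35 -1 [1, 1, 1, 1, 1, 1, [1, 1], 1, 1, 1, 1, 1, 1, [1, 1]]
45 1 [1, 1, 1, 1, 1, 1, [1, 0], 1, 1, 1, 1, 1, 1, [1, 1]]
45 -1 [1, 1, 1, 1, 1, 1, [1, 0], 1, 1, 1, 1, 1, 1, [1, 1]]
```

```bash
sed -i 's/^AL,BE=.*/AL,BE=np.radians(35),np.radians(40)/' h.py; python3 - <<'E'
from h import *
R=pickR(1);g=np.array([.489,.4035,.115])
reach(tcp(g+[0,0,.15],R),R)
print(np.round(observe()['joints'],1))
S={c:snap(c,'e_'+c) for c in('top','side')}
o=observe();print(o['ee_pos'],o['time_s'],o['ft_force'])
q=ik(tcp(g,R),R);print(np.round(q,1))
E
cat > crop.py <<'E'
import cv2,sys
p,x0,y0,x1,y1,k=sys.argv[1],*map(int,sys.argv[2:7])
a=cv2.imread(f'pics/{p}.png')[y0:y1,x0:x1];cv2.imwrite(f'pics/{p}_c{x0}.png',cv2.resize(a,None,fx=k,fy=k,interpolation=2))
E
python3 crop.py e_top 150 130 380 280 3;python3 crop.py e_side 230 150 430 350 3
```

```text
[-46.5  56.8  -9.8  55.7  19.3 101.6 -73.1]
[0.48757872 0.39109705 0.25026427] 47.1083 [0.75266443 0.5518436  0.45123333]
[-46.3  65.7  -9.9  60.9  20.4  88.1 -76.9]
```

View pics/e_top_c150.png

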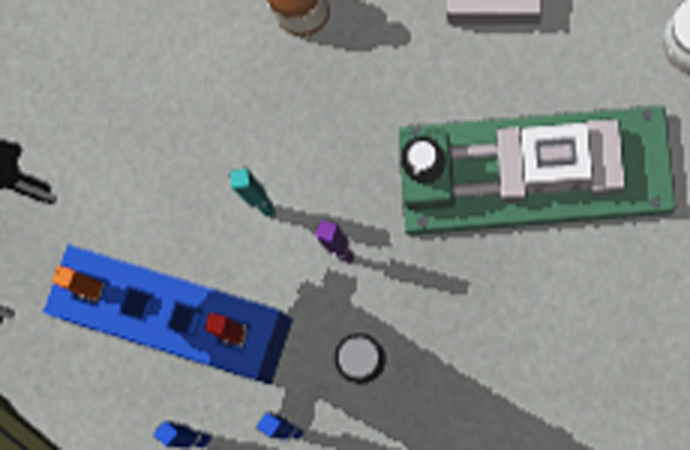

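View pics/e_side_c230.png

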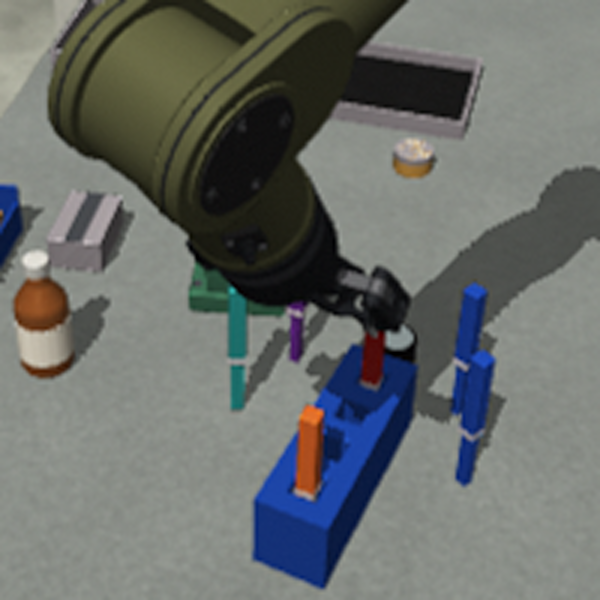

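```bash
cat >> h.py <<'E'
def pick(g,op=1.0):
    R=pickR(1);g=np.array([*g,.115]);grip(op)
    movel(tcp(g+[0,0,.1],R),R,v=.15)
    h=movel(tcp(g,R),R,v=.1,threshold=10);o=observe();print('down',h,np.round(o['ee_pos']-tcp(g,R),4),o['ft_force'])
    if h: return
    grip(0.0,50);o=observe();print('closed',o['opening'],o['ft_force'])
    movel(tcp(g+[0,0,.14],R),R,v=.1);pause(.1);o=observe();print('up',o['opening'],o['ft_force'],o['time_s'])
E
python3 - <<'E'
from h import *
pick([.489,.4035]);snap('side','f_side');snap('top','f_top')
E
python3 crop.py f_side 230 150 430 350 3
```

```text
down False [0.0004 0.0004 0.0007] [-0.26607097 -0.61842134  0.15633269]
closed 0.17985181658354213 [ 0.01172629 -0.57888646  1.3663124 ]
up 0.1758916786224633 [ 0.41724735 -0.17790331 -0.23948381] 51.2417
```

View pics/f_side_c230.png

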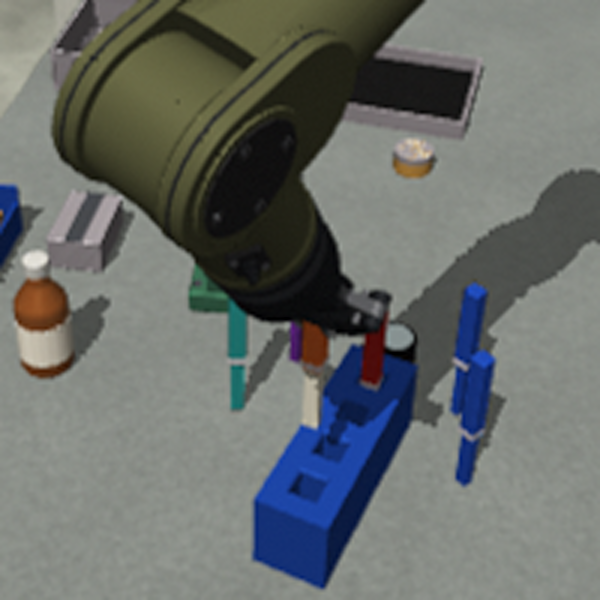

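```bash
python3 - <<'E'
from h import *
R=pickR(1);movel(tcp([.489,.4035,.33],R),R,v=.15)
RL=layR(1,tx);y=.035
print(np.round(observe()['joints']),np.round(ik(tcp(layg(tx,y,.3),RL),RL)))
reach(tcp(layg(tx,y,.3),RL),RL)
o=observe();print(o['opening'],o['time_s'],np.round(o['joints']),o['ft_force'])
snap('side','g_side');snap('top','g_top')
E
python3 crop.py g_side 230 100 430 300 3;python3 crop.py g_top 380 130 580 330 3
```

```text
[-47.  54. -10.  51.  19. 109. -71.] [ 33.  59. -34.  51.  29. 116.  90.]
0.1756395801941946 54.5583 [ 33.  59. -34.  51.  29. 116.  90.] [ 0.76229937 -0.35452862 -0.47016157]
```

View pics/g_side_c230.png

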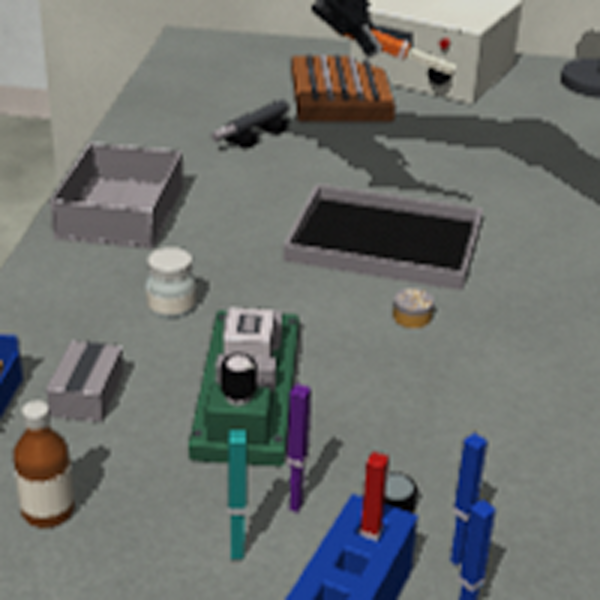

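View pics/g_top_c380.png

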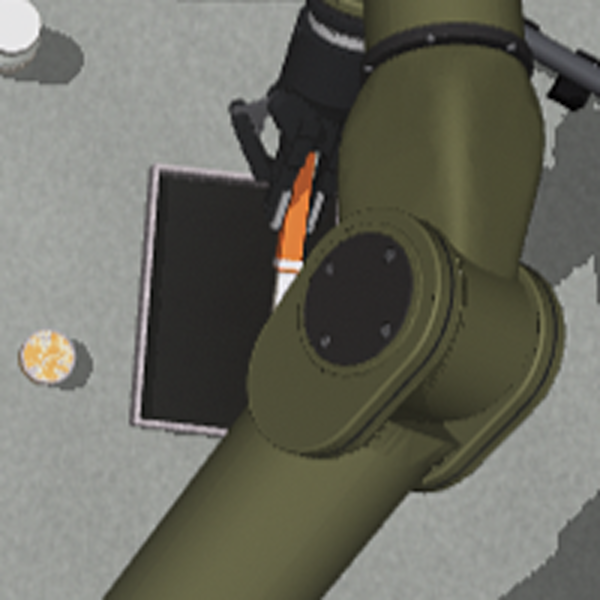

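```bash
python3 - <<'E'
from h import *
RL=layR(1,tx);y=.035
movel(tcp(layg(tx,y,.08),RL),RL,v=.15)
h=movel(tcp(layg(tx,y,.032),RL),RL,v=.04,threshold=4)
o=observe();print(h,o['opening'],o['ee_pos']-.019*RL[:,0],o['ft_force'],o['time_s'])
snap('side','h_side')
grip(.45);pause(.4)
movel(tcp(layg(tx,y,.2),RL)-.0*RL[:,0],RL,v=.15)
snap('side','h2_side');snap('top','h2_top')
E
python3 crop.py h_side 300 130 420 230 5;python3 crop.py h2_side 300 130 420 230 5;python3 crop.py h2_top 400 150 520 300 4
```

```text
True 0.17612149681131464 [ 0.52158538 -0.32001453  0.03519183] [ 3.16520468 -0.19354934  4.07039675] 57.3
```

View pics/h_side_c300.png

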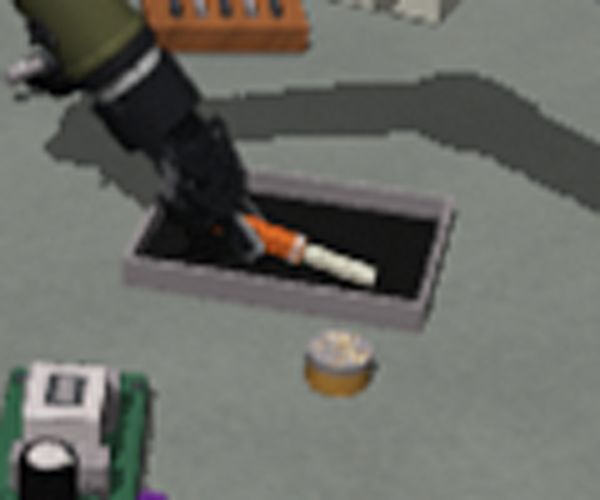

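View pics/h2_side_c300.png

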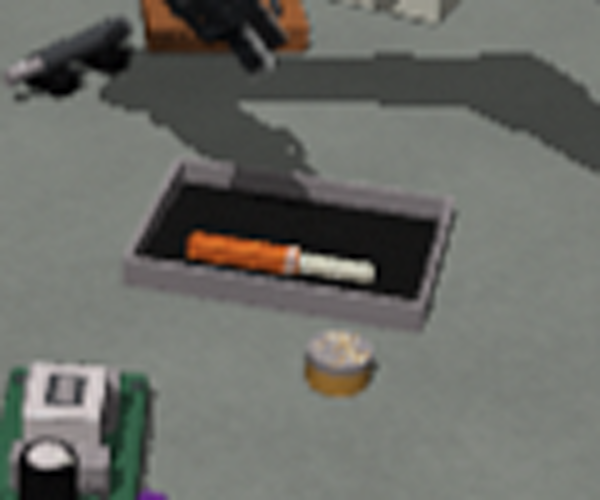

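View pics/h2_top_c400.png

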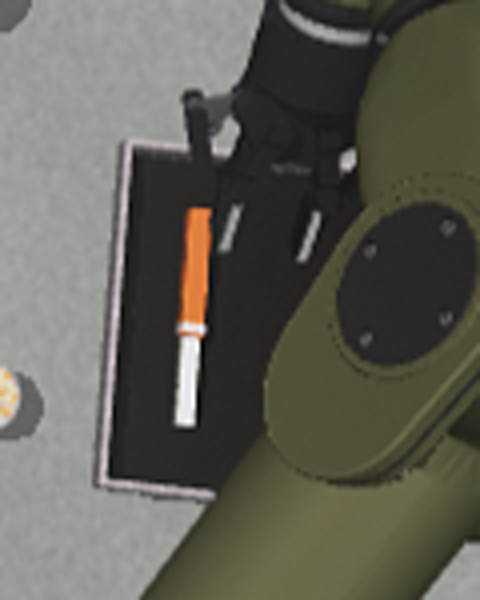

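Orange lies flat inside the tray. Now the red one (the only one left in the stand).

```bash
python3 - <<'E'
from h import *
R=pickR(1);g=[.4505,.276]
RL=layR(1,tx);movel(tcp(layg(tx,.035,.32),RL),RL,v=.2)
reach(tcp([*g,.33],R),R)
o=observe();print(np.round(o['joints']),o['time_s'])
S={c:snap(c,'i_'+c) for c in('top','side')}
for c in S:
  for t in('stick1_butt','stick1_mid'):
    print(c,t,[(np.round(d['point'],1).tolist(),round(d['confidence'],2),atz(S[c],d['point'],.155 if 'butt' in t else .08).round(3)[:2].tolist()) for d in landmark_of(c,t)])
E
python3 crop.py i_side 230 150 430 350 3;python3 crop.py i_top 150 180 350 300 3
```

```text
[-40.  42. -12.  79.  21.  93. -73.] 62.6333
top stick1_butt [([222.2, 233.6], 0.59, [0.46, 0.273]), ([203.3, 275.1], 0.54, [0.358, 0.315]), ([260.2, 208.8], 0.53, [0.523, 0.18]), ([240.4, 272.5], 0.45, [0.365, 0.224]), ([229.0, 187.3], 0.43, [0.578, 0.26])]
top stick1_mid [([227.6, 239.1], 0.67, [0.455, 0.274]), ([260.7, 214.3], 0.6, [0.521, 0.188]), ([235.4, 196.9], 0.59, [0.568, 0.257]), ([242.9, 273.4], 0.47, [0.366, 0.23]), ([213.6, 273.8], 0.4, [0.365, 0.307]), ([270.7, 249.9], 0.16, [0.427, 0.16])]
side stick1_butt [([388.7, 270.1], 0.8, [0.365, 0.328]), ([329.1, 229.2], 0.78, [0.529, 0.196]), ([307.6, 244.5], 0.75, [0.575, 0.27]), ([355.6, 251.2], 0.68, [0.449, 0.274]), ([384.2, 245.0], 0.53, [0.378, 0.236]), ([257.8, 232.2], 0.37, [0.716, 0.244])]
side stick1_mid [([386.7, 290.5], 0.91, [0.361, 0.323]), ([311.0, 266.4], 0.75, [0.565, 0.271]), ([325.9, 251.1], 0.72, [0.535, 0.202]), ([384.0, 266.8], 0.58, [0.37, 0.237]), ([355.2, 279.5], 0.5, [0.443, 0.298])]
```

View pics/i_side_c230.png

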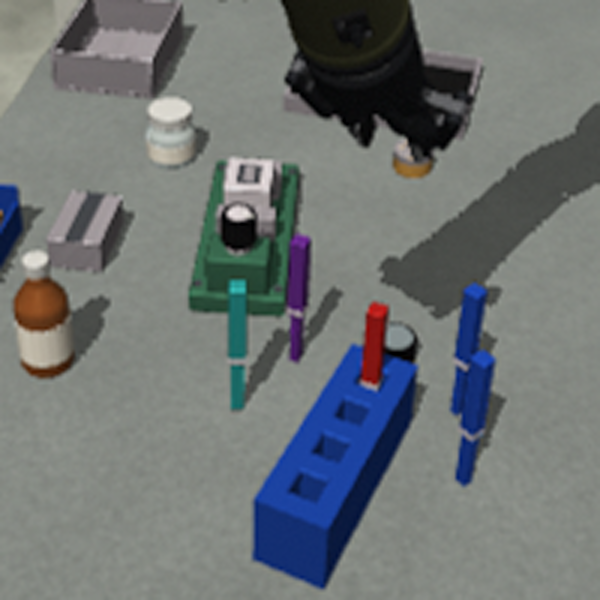

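View pics/i_top_c150.png

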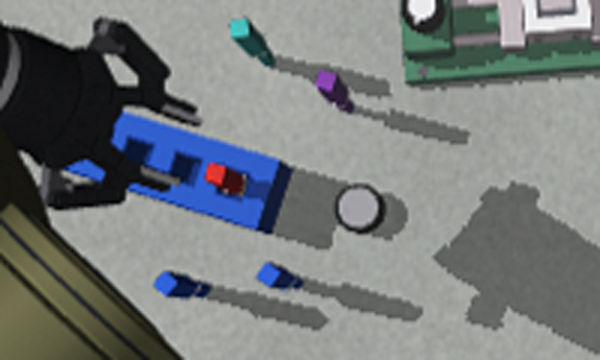

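```bash
python3 - <<'E'
from h import *
pick([.4505,.276],.55)
R=pickR(1);movel(tcp([.4505,.276,.33],R),R,v=.15);o=observe();print(o['opening'])
RL=layR(1,tx);y=-.035
reach(tcp(layg(tx,y,.3),RL),RL)
o=observe();print(o['opening'],o['time_s'],o['ft_force'])
snap('side','j_side')
E
python3 crop.py j_side 230 80 430 280 3
```

```text
down False [0.0004 0.0003 0.0005] [0.3108409  0.18727679 0.28918799]
closed 0.17837930709234326 [-0.17197075  0.21997087  3.26249527]
up 0.18015942350767183 [ 0.21557184 -0.06769801 -0.49544588] 67.275
0.18035818149647742
0.17966118642937745 70.4667 [-0.45720881  0.39865392 -1.15545433]
```

View pics/j_side_c230.png

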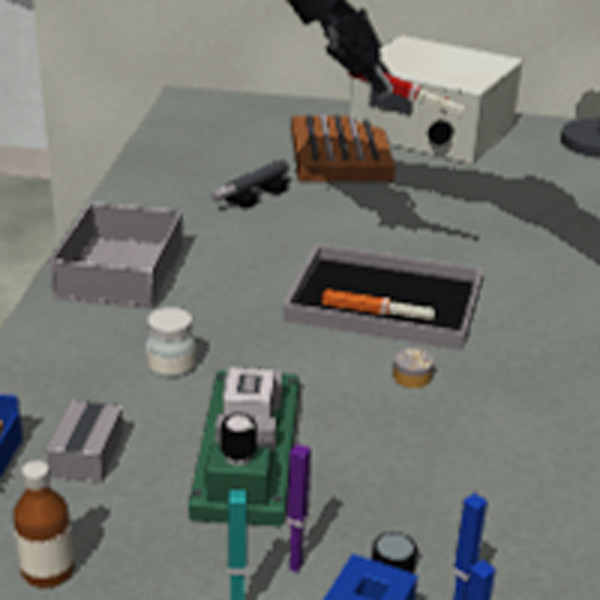

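```bash
python3 - <<'E'
from h import *
RL=layR(1,tx);y=-.035
movel(tcp(layg(tx,y,.08),RL),RL,v=.15)
h=movel(tcp(layg(tx,y,.032),RL),RL,v=.04,threshold=4)
o=observe();print(h,o['opening'],o['ee_pos']-.019*RL[:,0],o['ft_force'],o['time_s'])
grip(.4);pause(.4)
movel(tcp(layg(tx,y,.3),RL),RL,v=.15)
move_j([70.29, 39.483, -11.15, 89.685, 9.013, 51.709, -12.324]) if False else None
R=down(np.radians(0));reach([.45,.05,.4],R)
snap('side','k_side');snap('top','k_top');print(observe()['time_s'])
E
python3 crop.py k_side 230 130 430 330 3
```

```text
True 0.18001448556785835 [ 0.51325559 -0.38950503  0.03683202] [ 1.76764938 -0.50513361  4.17967942] 73.1167
77.6917
```

View pics/k_side_c230.png

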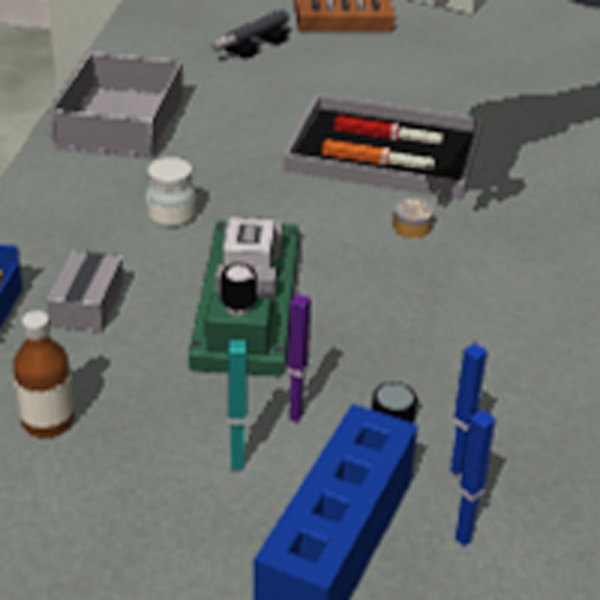

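View pics/k_top.png

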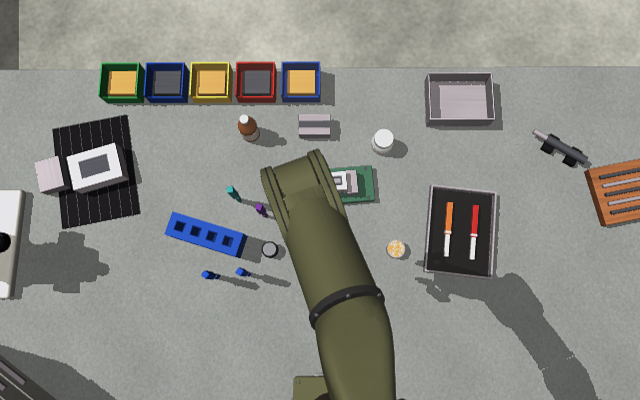

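```bash
python3 - <<'E'
from h import *
pause(.5);o=observe();print(o['opening'],o['ft_force'],max(abs(np.array(o['dq']))))
job_done()
E
```

```text
0.40000305628018396 [0.13260563 0.29493118 0.31426485] 0.1514995304677611
the job is handed in; nothing more can be done
```

The bench is set up and handed in at about 78 s of the 210 s, with the gripper empty and clear of everything.

- **Block and vice:** The block stands upright on the vice bed. The top picture put it within about 1 mm of the middle of the jaws' width when I set it down. After tightening, that view showed both jaws against it, square.
- **Ratchet cap:** I first turned it about 30° the wrong way because I had the wrist joint's sign reversed. Then I turned it clockwise about 379° in two strokes. The wrist torque was about 0.03–0.08 N m while the jaws closed. It stayed at about 0.09–0.14 N m over the last 75–90°, which I read as the clutch slipping by about 1.3 rad, well over the 0.5 rad needed. I inferred the slip from torque and counted angle, since the joints cannot be read. The grip may have slackened briefly mid-turn, so I gripped again and carried on.
- **Sticks:** Only orange and red were in the stand. Both now lie flat, wholly inside the black-lined tray, and all four wells show empty. I left the look-alikes alone: blue, purple and turquoise sticks standing on the table, and the grey box beside the tray.
- **Other things:** The bystanders look unmoved in the last pictures. In the last top picture the arm hid part of the vice, so the clamp was last seen whole from above before the sticks were moved. The final side view still agreed.

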